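Load the bulb caddy and pull out its telescoping handle

TASK

Take the tipping tray by its orange bar and tip it so that all four tulip bulbs slide off into the green caddy, then let the empty tray down level again. Then squeeze the red button in the caddy's black grip, pull the telescoping handle straight up past its first stop to the second, fully out, and finish still holding it there with the button squeezed in. Leave the bowl, the pot and the spoon where they are.

Things in the scene. Friction and masses are not known exactly. Their poses are not given: they have to be found in the camera images.
- caddy: green open-topped box fixed to the table, 200 (x) by 200 (y) mm, 100 mm high, walls and floor 5 mm thick; origin at the centre of its underside on the table, z up. On its -y end, centred 130 mm from the origin, stands a black column with a green collar (collar 52 by 48 mm), top 135 mm above the table, out of which the telescoping handle slides straight up
- handle_grip (a point): centre of the handle's black crossbar grip: 110 mm long along the caddy's y, 30 mm thick along the caddy's x, 26 mm high, on a 22 by 18 mm aluminium tube. Its axes are parallel to the caddy's. With the handle home it is 172 mm above the table, and 24 mm are free below the grip. The tube carries a yellow band that comes out of the column at the first stop and a red band at the second
- handle (a joint): how far the handle is pulled out (m): 0 home, 0.055 first stop, 0.110 second stop and end of travel. While the button is out, the handle is locked at these stops; with the button squeezed in it slides freely past the first stop (the pull takes about 6 N, weight and friction) and sinks back if let go
- button_face (a point): centre of the outer face of the red button, 36 mm wide (along y) and 18 mm high, in the middle of the grip's side that faces the caddy's +x; it stands 6 mm out of the grip (so 36 mm over grip and button). Pinching the grip across its thickness, one finger on the button and one on the bare side, squeezes it in
- button (a joint): how far the button is squeezed in (m): 0 out, 0.006 flush with the grip; sprung, about 6 N for the full stroke; the lock is clear of its rack from 0.004 on
- tray_hinge (a point): middle of the tray's hinge line, on its floor's upper face, 128 mm above the table. Its y axis runs up the tray's floor from the hinge to the bar and its x axis along the hinge, so both turn with the tray; with the tray level they are parallel to the caddy's axes. The white tray is 146 mm wide inside and open towards the caddy, where a 20 mm lip reaches over its edge
- tray_bar (a point): middle of the tray's round orange handle bar: 12 mm thick, 112 mm free between its brackets, running along the hinge direction (x), 220 mm out from the hinge and 12 mm above the tray floor; with the tray level it is 140 mm above the table over bare table; 34 mm free between the bar and the tray's end wall (30 mm high above the floor)
- tray (a joint): tilt of the tray (rad): 0 level, resting on its aluminium stand; grows as the bar is lifted, up to 1.2; the bulbs topple and slide off somewhere between 0.4 and 0.8; the 0.35 kg tray falls back to level if let go, gently damped
- bulb0_mid (a point): middle of a brown tulip bulb, 38 mm thick and 42 mm tall, 30 g, loose; it starts standing on the tray
- bulb1_mid (a point): middle of a brown tulip bulb, 38 mm thick and 42 mm tall, 30 g, loose; it starts standing on the tray
- bulb2_mid (a point): middle of a brown tulip bulb, 38 mm thick and 42 mm tall, 30 g, loose; it starts standing on the tray
- bulb3_mid (a point): middle of a brown tulip bulb, 38 mm thick and 42 mm tall, 30 g, loose; it starts standing on the tray
- bowl: white bowl, 120 mm wide, 45 mm high, loose bystander; origin at the centre of its underside
- pot: black square plant pot with a seedling, 75 mm wide, 85 mm high, loose bystander; origin at the centre of its underside
- spoon: steel spoon with a wooden handle, 170 mm long, lying on the table, loose bystander; origin at its middle, its x axis along it
Mind the look-alikes: they are no part of the job. Leave any blue or purple look-alike of the part that bears bulb2_mid alone.

How it is judged:
On the way, in this order (a step that is already met when the one before it is completed fails the run):
1. all four bulbs lie in the caddy, tipped in: the tray is still raised (x of bulb0_mid in the frame of caddy between -0.096 and 0.096 m and y of bulb0_mid in the frame of caddy between -0.096 and 0.096 m and z of each of bulb0_mid, bulb1_mid, bulb2_mid, bulb3_mid in the frame of caddy below 0.095 m and x of bulb1_mid in the frame of caddy between -0.096 and 0.096 m and y of bulb1_mid in the frame of caddy between -0.096 and 0.096 m and x of bulb2_mid in the frame of caddy between -0.096 and 0.096 m and y of bulb2_mid in the frame of caddy between -0.096 and 0.096 m and x of bulb3_mid in the frame of caddy between -0.096 and 0.096 m and y of bulb3_mid in the frame of caddy between -0.096 and 0.096 m and value of joint tray above 0.2 rad), for 0.1 s.
2. the tray is down level again (value of joint tray below 0.08 rad), for 0.2 s.
3. the handle is held at its second stop, button squeezed in by the fingers (value of joint handle above 0.105 m and value of joint button above 0.0042 m and contact force between the fingers and handle above 2 N), for 0.3 s.
At the end, for the whole second after the job is handed in: The handle is out at least 105 of its 110 mm and still, the fingers grip it (over 2 N) with the button squeezed in at least 4.2 mm, so that only the gripper holds it up; the tray is level (within 0.08 rad) and the middles of all four bulbs are inside the caddy's walls below its rim (all of step 3 and velocity of joint handle between -0.02 and 0.02 m/s and value of joint tray below 0.08 rad and x of bulb0_mid in the frame of caddy between -0.096 and 0.096 m and y of bulb0_mid in the frame of caddy between -0.096 and 0.096 m and z of each of bulb0_mid, bulb1_mid, bulb2_mid, bulb3_mid in the frame of caddy below 0.095 m and x of bulb1_mid in the frame of caddy between -0.096 and 0.096 m and y of bulb1_mid in the frame of caddy between -0.096 and 0.096 m and x of bulb2_mid in the frame of caddy between -0.096 and 0.096 m and y of bulb2_mid in the frame of caddy between -0.096 and 0.096 m and x of bulb3_mid in the frame of caddy between -0.096 and 0.096 m and y of bulb3_mid in the frame of caddy between -0.096 and 0.096 m); the arm keeps its last pose, push and grip.
It fails at once if the bowl is moved by more than 30 mm (distance of bowl from where it was at the start of the episode above 0.03 m).
It fails at once if the pot is moved by more than 30 mm (distance of pot from where it was at the start of the episode above 0.03 m).
It fails at once if the spoon is moved by more than 30 mm (distance of spoon from where it was at the start of the episode above 0.03 m).
It also fails if it takes over 58 s, if anything falls off the work surface, if the arm or the gripper's body presses on something with over 40 N, if the wrist force passes 120 N, or if a joint passes its speed limit or range.

ROBOT

A 6-joint arm with a two-finger parallel gripper is mounted at the origin on the work surface. World frame = base frame: x ahead of the robot, y to its left, z up, the work surface at z = 0. Lengths are in m, angles in rad, forces in N, time in s.
With the tool pointing down it reaches from about 0.35 to 0.975 m from the base axis. Payload 4.9 kg.
Tool frame: the origin (TCP) lies midway between the tips of the shut fingers; the grasp point (between the pads) lies 19 mm behind it; z points along the fingers, y is the line along which they close (so a half turn about z gives the same grasp; the last joint's range is limited). The gripper opens to 85 mm and grips with 20 to 120 N. Pads are 22 mm wide; open, the fingers measure 114 mm over their backs; the gripper's body (76 mm by 85 mm) begins 54 mm behind the grasp point. The pads swing forward as they close: fully open they stand 13 mm farther back than shut.
Start: joints at [-1.257, 0.053, 1.613, -0, 1.476, -0.119], TCP at [0.262, -0.567, 0.231] pointing down, gripper open.
Joint ranges: [-3.01, 3.01], [-1.01, 2.22], [0.06, 2.58], [-1.02, 4.17], [0.09, 2.62], [-3.14, 3.14]. Speed limits (rad/s): [2.57, 2.57, 3.14, 3.14, 3.14, 3.14].

INTERFACE

Orientations are given as a rotation vector (axis times angle).
In Python, from station import ctrl gives the robot as it stands.
- The arm moves only by the tool step_arm, never from a script. Its argument "targets" is a list of rows, each an object with "travel": the shift along the world's x, y, z as a fraction of full scale, a list of three; "angular": the turn, a rotation vector about the world's x, y, z as a fraction of full scale, a list of three; "gripper": the opening, from 0 (shut) to 1 (fully open). In form: [{"travel": [x, y, z], "angular": [rx, ry, rz], "gripper": gripper}, ...]. A call has 1 to 10 rows; each row is the pose to reach, as a shift and turn from the pose commanded when the call began; what a row does not reach only later rows make up. Full scale, the value 1, is 0.6 m for a shift and pi/4 rad for a turn. A row lasts 1/10 s, in which the tool goes at most 50 mm and 8.59 degrees, less where a joint would pass 70% of its speed; a pose out of reach is approached as far as the arm can. A call with a number of a shift or a turn outside -1 to 1 is refused whole. A call with a gripper value outside its range is refused whole. The fingers move at their own pace and stop on an object; "squeeze" is the grip in N (left out, the last holds). Time passes only in rows, so rows that repeat a pose let the fingers close. It gives the time, the measured TCP pose, the force, the opening and the grip force at its end, in the units of the state.
- ctrl.get_obs(): the state, without advancing time (a new reading comes with each control period).
- ctrl.get_image(name): name is "scene" or "top" or "wrist"; returns a dict with "img" (384x512x3 uint8, red, green, blue), "fx", "fy", "cx", "cy" (pixels), "D" ([k1, k2, p1, p2, k3] as OpenCV has them; the pictures are not rectified), "rvec" (rotation vector, rad) and "tvec" (3), from world to camera coordinates, as OpenCV has them. Camera axes: x right, y down, z forward; pixel columns grow to the right and rows downward; lengths in m; the calibration is good to about 2 mm. A picture is of the moment at which its call begins. There is no depth.
- ctrl.finish_job(): hands the job in; it is judged then, once.
The state is a dict: "t": time; "q": joint angles; "dq": joint speeds; "effort": joint torques, N m; "tool_pos": TCP position; "tool_rot": TCP orientation; "contact_force": force on the tool from outside, world axes, zero at the start; "wrist_torque": the same for the moment, N m; "opening": finger opening in m; "grip_force": force on a finger pad.
Only numpy, scipy, OpenCV 4.12 (cv2) and the standard library are available. Lean on these libraries where they do the work, as an engineer would, in place of code of your own. Each camera call takes 0.05 s, during which the arm holds its last target. There are 200 camera calls.

## Working session

There is one attempt and no reset: what is moved stays moved. The work goes in short steps, Python scripts to look and compute and a tool call to move; the robot and the scene stay as the last step left them, time stands still between calls to the robot, and variables do not carry over. Pictures are saved under pics/ and viewed, at most 10 in all, crops included, and the job is handed in when it is done.

Besides the shell and the picture viewer there is one more tool, called by a JSON object that holds its "method" and its "body", one argument or row to a line. step_arm: Moves the arm, as the interface text tells. Its arguments: {"type":"object","properties":{"targets":{"type":"array"},"squeeze":{"type":"number"}},"required":["targets"]}

```bash
mkdir -p pics; cat > h.py <<'E'
import cv2,numpy as np
from station import ctrl
def get(n):
    d=ctrl.get_image(n); return d
def save(d,f): cv2.imwrite('pics/'+f,cv2.cvtColor(d['img'],cv2.COLOR_RGB2BGR))
def K(d): return np.array([[d['fx'],0,d['cx']],[0,d['fy'],d['cy']],[0,0,1.]])
def unproj(d,uv,z):
    p=cv2.undistortPoints(np.array([[uv]],float),K(d),np.array(d['D'],float))[0,0]
    R=cv2.Rodrigues(np.array(d['rvec'],float))[0]; c=-R.T@np.array(d['tvec'],float).ravel()
    r=R.T@np.array([p[0],p[1],1]); return c+r*(z-c[2])/r[2]
def proj(d,P): return cv2.projectPoints(np.array(P,float).reshape(-1,1,3),np.array(d['rvec'],float),np.array(d['tvec'],float),K(d),np.array(d['D'],float))[0][:,0]
E
python3 - <<'E'
from h import *
import pickle
s=get('scene');t=get('top')
pickle.dump((s,t),open('a.pkl','wb'))
a=np.vstack([t['img']]) 
save(s,'s0.png');save(t,'t0.png')
for d in (s,t):
    R=cv2.Rodrigues(np.array(d['rvec']))[0];print(-R.T@np.array(d['tvec']).ravel())
print(ctrl.get_obs())
E
```

```text
[ 1.30339327 -0.02053143  0.82361269]
[ 0.50188993 -0.08312075  1.10266082]
{'t': 0.1, 'q': array([-1.25699117e+00,  5.32979529e-02,  1.61419094e+00,  2.37740828e-05,
        1.47596902e+00, -1.18995045e-01]), 'dq': array([ 0.00176963, -0.00154573, -0.00155497,  0.00145733,  0.00081581,
       -0.00049403]), 'effort': array([ 2.55164068e-04, -3.94906175e+01, -3.71363604e+01, -1.45647259e-04,
        3.89183508e-03, -9.43529756e-06]), 'tool_pos': array([ 0.26196643, -0.56682262,  0.23016108]), 'tool_rot': array([-3.06650583e+00, -6.74144751e-01,  2.47795211e-04]), 'contact_force': array([1.54769223, 0.50933545, 0.04376479]), 'wrist_torque': array([ 0.03742816, -0.03826372, -0.0248666 ]), 'grip_force': 0.0, 'opening': 0.08559029801204777}
```

View pics/s0.png

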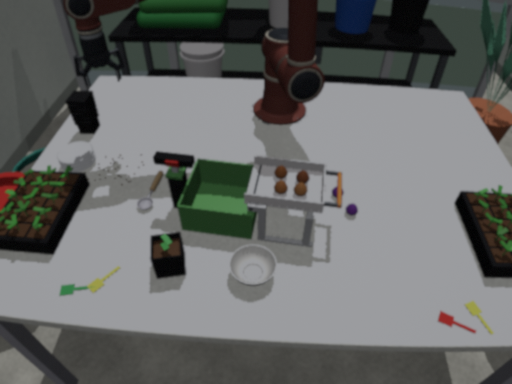

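View pics/t0.png

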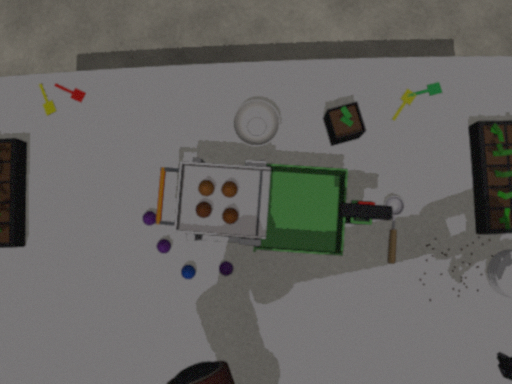

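The top view shows the orange bar at about (162,196), the brown bulbs on the tray at (206,188), (230,189), (204,210) and (231,215), the grip at (366,212) and its red button at (366,204). The purple and blue balls at (150,218), (164,246), (226,268) and (188,272) lie on the table. These are the look-alikes and I'll leave them alone. The brown ones on the tray fit the description.

```bash
python3 - <<'E'
from h import *
import pickle
s,t=pickle.load(open('a.pkl','rb'))
def comp(d,m,box):
    M=np.zeros(m.shape,np.uint8);x0,y0,x1,y1=box;M[y0:y1,x0:x1]=m[y0:y1,x0:x1]
    ys,xs=np.nonzero(M);return cv2.minAreaRect(np.c_[xs,ys].astype(np.float32)),len(xs)
def hsv(d): return cv2.cvtColor(d['img'],cv2.COLOR_RGB2HSV)
H=hsv(t);h,sa,v=[H[...,i].astype(int) for i in range(3)]
orange=(h>8)&(h<20)&(sa>150)&(v>90)
r,n=comp(t,orange,(145,150,185,240));print('bar',r,n)
bp=cv2.boxPoints(r)
for p in bp: print(p,unproj(t,p,.14))
print('barmid',unproj(t,r[0],.14))
black=(v<45)
r,n=comp(t,black,(335,195,400,225));print('grip',r,n)
for p in cv2.boxPoints(r): print(p,unproj(t,p,.185))
print('gripmid',unproj(t,r[0],.185))
red=((h<6)|(h>174))&(sa>150)&(v>60)
r,n=comp(t,red,(345,190,390,225));print('red',r,n,unproj(t,r[0],.172))
g=(h>45)&(h<75)&(sa>120)
r,n=comp(t,g,(240,150,349,270));print('caddy',r,n)
for p in cv2.boxPoints(r): print(p,unproj(t,p,.10))
H=hsv(s);h,sa,v=[H[...,i].astype(int) for i in range(3)]
orange=(h>8)&(h<20)&(sa>150)&(v>90)
r,n=comp(s,orange,(330,165,350,215));print('s bar',r,n,unproj(s,r[0],.14))
red=((h<6)|(h>174))&(sa>120)&(v>60)
r,n=comp(s,red,(150,145,200,172));print('s red',r,n,unproj(s,r[0],.172))
a=cv2.resize(t['img'][140:290,135:405],None,fx=2.9,fy=2.9,interpolation=cv2.INTER_CUBIC)
cv2.imwrite('pics/crop.png',cv2.cvtColor(a,cv2.COLOR_RGB2BGR))
E
```

```text
bar ((160.43902587890625, 195.0487823486328), (4.417261123657227, 54.33230972290039), 6.340191841125488) 210
[155.2439  221.80489] [0.53108072 0.17254262 0.14      ]
[161.2439  167.80489] [0.65196042 0.15758599 0.14      ]
[165.63416 168.29268] [0.6504863  0.14757198 0.14      ]
[159.63416 222.29268] [0.52972408 0.16260658 0.14      ]
barmid [0.590533   0.16002994 0.14      ]
grip ((364.5, 209.5), (29.0, 53.0), 90.0) 840
[338. 195.] [ 0.57450776 -0.22723235  0.185     ]
[391. 195.] [ 0.57096322 -0.33895287  0.185     ]
[391. 224.] [ 0.51014482 -0.33577752  0.185     ]
[338. 224.] [ 0.51376492 -0.22461255  0.185     ]
gripmid [ 0.54228749 -0.28149042  0.185     ]
red ((365.5, 202.5), (3.0, 15.0), 90.0) 43 [ 0.55768089 -0.28715018  0.172     ]
caddy ((304.7080993652344, 209.0863037109375), (83.78652954101562, 84.0002670288086), 4.085616588592529) 3384
[259.92892 247.99493] [ 0.46567225 -0.05790213  0.1       ]
[265.91367 164.20813] [ 0.65796216 -0.07748523  0.1       ]
[349.48727 170.17767] [ 0.63776857 -0.26968389  0.1       ]
[343.50253 253.96448] [ 0.44645569 -0.24746321  0.1       ]
s bar ((339.0, 189.0), (30.0, 2.0), 90.0) 55 [0.59249639 0.15985154 0.14      ]
s red ((170.88462829589844, 162.423095703125), (12.279438018798828, 6.077702045440674), 7.125016689300537) 69 [ 0.55430528 -0.28960384  0.172     ]
```

View pics/crop.png

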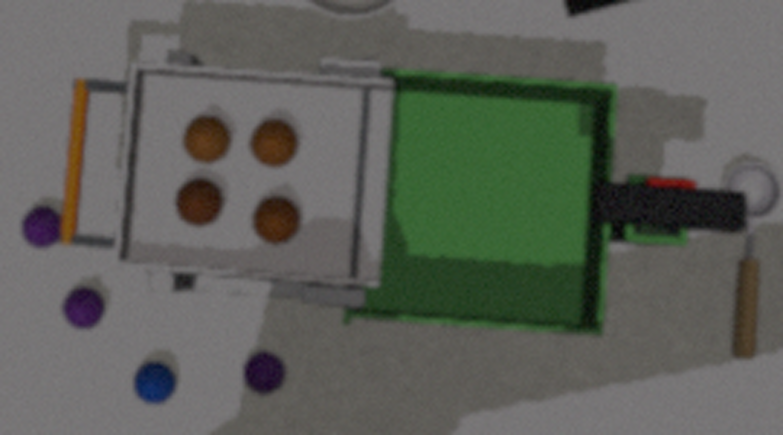

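The crop confirms it: the four brown bulbs stand on the white tray, and the purple and blue balls lie on the table below it. The bar centre agrees between both cameras at about (0.591, 0.160), with the caddy yawed about -6°. I'll move over the bar.

{"method": "step_arm", "body": {
  "targets": [
    {"travel":[0,0.0,0.1],"angular":[0,0,0],"gripper":0.42},
    {"travel":[0.1,0.2,0.17],"angular":[0,0,-0.2],"gripper":0.42},
    {"travel":[0.28,0.61,0.17],"angular":[0,0,-0.69],"gripper":0.42},
    {"travel":[0.28,0.61,0.17],"angular":[0,0,-0.69],"gripper":0.42},
    {"travel":[0.28,0.61,0.17],"angular":[0,0,-0.69],"gripper":0.42},
    {"travel":[0.28,0.61,0.17],"angular":[0,0,-0.69],"gripper":0.42},
    {"travel":[0.28,0.61,0.17],"angular":[0,0,-0.69],"gripper":0.42},
    {"travel":[0.28,0.61,0.17],"angular":[0,0,-0.69],"gripper":0.42},
    {"travel":[0.28,0.61,0.17],"angular":[0,0,-0.69],"gripper":0.42},
    {"travel":[0.28,0.61,0.17],"angular":[0,0,-0.69],"gripper":0.42}
  ],
  "squeeze": 60
}}

```text
t: 1.1
tool_pos: [0.4315, -0.1974, 0.3339]
tool_rot: [-3.137, 0.162, -0.002]
contact_force: [0.1, -0.9, 0.2]
opening: 0.0359
grip_force: 0.0
```

{"method": "step_arm", "body": {
  "targets": [
    {"travel":[0.265,0.596,0],"angular":[0,0,0],"gripper":0.42},
    {"travel":[0.265,0.596,0],"angular":[0,0,0],"gripper":0.42},
    {"travel":[0.265,0.596,0],"angular":[0,0,0],"gripper":0.42},
    {"travel":[0.265,0.596,0],"angular":[0,0,0],"gripper":0.42},
    {"travel":[0.265,0.596,0],"angular":[0,0,0],"gripper":0.42},
    {"travel":[0.265,0.596,0],"angular":[0,0,0],"gripper":0.42},
    {"travel":[0.265,0.596,0],"angular":[0,0,0],"gripper":0.42},
    {"travel":[0.265,0.596,0],"angular":[0,0,0],"gripper":0.42},
    {"travel":[0.265,0.596,-0.15],"angular":[0,0,0],"gripper":0.42},
    {"travel":[0.265,0.596,-0.15],"angular":[0,0,0],"gripper":0.42}
  ]
}}

```text
t: 2.1
tool_pos: [0.5898, 0.1569, 0.2418]
tool_rot: [3.137, -0.169, 0.001]
contact_force: [-1.7, -0.3, -0.6]
opening: 0.0359
grip_force: 0.0
```

```bash
python3 - <<'E'
from h import *
s=get('scene');w=get('wrist')
print(proj(w,[[.5905,.160,.14]]), ctrl.get_obs()['tool_pos'])
a=np.hstack([cv2.resize(s['img'][110:260,240:400],(427,400)),cv2.resize(w['img'],(373,280))[:, :].copy() if 0 else cv2.copyMakeBorder(cv2.resize(w['img'],(373,280)),0,120,0,0,cv2.BORDER_CONSTANT)])
cv2.imwrite('pics/b.png',cv2.cvtColor(a,cv2.COLOR_RGB2BGR))
E
```

```text
[[248.7261323  190.54184102]] [0.58525116 0.1553193  0.23446584]
```

View pics/b.png

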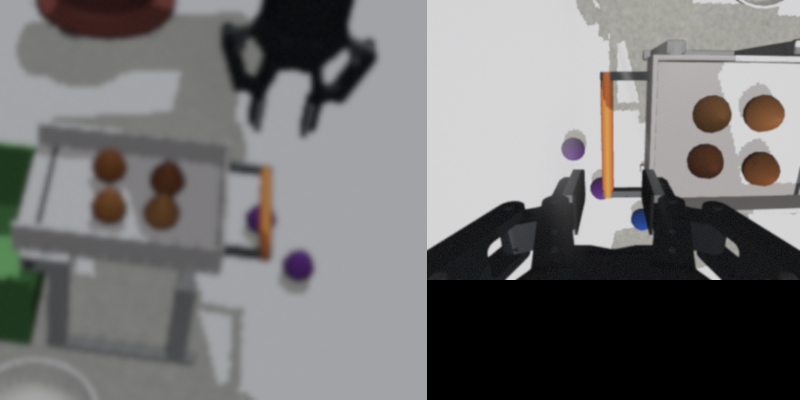

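The wrist view shows the bar at about (247,185) in the full frame. The predicted position was (249,190), so the estimate holds. Next I'll descend with the fingers straddling the bar.

{"method": "step_arm", "body": {
  "targets": [
    {"travel":[0,0.005,-0.03],"angular":[0,0,0],"gripper":0.42},
    {"travel":[0,0.005,-0.06],"angular":[0,0,0],"gripper":0.42},
    {"travel":[0,0.005,-0.1],"angular":[0,0,0],"gripper":0.42},
    {"travel":[0,0.005,-0.14],"angular":[0,0,0],"gripper":0.42},
    {"travel":[0,0.005,-0.17],"angular":[0,0,0],"gripper":0.42},
    {"travel":[0,0.005,-0.195],"angular":[0,0,0],"gripper":0.42},
    {"travel":[0,0.005,-0.195],"angular":[0,0,0],"gripper":0.42},
    {"travel":[0,0.005,-0.195],"angular":[0,0,0],"gripper":0.42}
  ]
}}

```text
t: 3.0
tool_pos: [0.59, 0.1592, 0.1276]
tool_rot: [-3.137, 0.172, -0.003]
contact_force: [-0.5, 0.1, 0.0]
opening: 0.0358
grip_force: 0.0
```

{"method": "step_arm", "body": {
  "targets": [
    {"travel":[0,0,-0.01],"angular":[0,0,0],"gripper":0.42},
    {"travel":[0,0,-0.01],"angular":[0,0,0],"gripper":0.2},
    {"travel":[0,0,-0.01],"angular":[0,0,0],"gripper":0.0},
    {"travel":[0,0,-0.01],"angular":[0,0,0],"gripper":0.0},
    {"travel":[0,0,-0.01],"angular":[0,0,0],"gripper":0.0},
    {"travel":[0,0,-0.01],"angular":[0,0,0],"gripper":0.0}
  ],
  "squeeze": 40
}}

```text
t: 3.6
tool_pos: [0.5896, 0.1609, 0.121]
tool_rot: [-3.134, 0.17, -0.002]
contact_force: [0.8, 4.5, -1.7]
opening: 0.0111
grip_force: 38.9
```

```bash
python3 - <<'E'
import numpy as np
a=np.deg2rad(-6.3); yp=np.array([-np.sin(a),np.cos(a)])
def p(t): return .22*np.cos(t)-.012*np.sin(t), .22*np.sin(t)+.012*np.cos(t)
y0,z0=p(0)
for t in np.arange(0.05,1.21,.05):
    y,z=p(t); d=np.r_[yp*(y-y0),z-z0]/.6; print(round(t,2),d.round(3))
E
```

```text
0.05 [-0.    -0.001  0.018]
0.1 [-0.    -0.004  0.037]
0.15 [-0.001 -0.007  0.055]
0.2 [-0.001 -0.011  0.072]
0.25 [-0.002 -0.016  0.09 ]
0.3 [-0.002 -0.022  0.107]
0.35 [-0.003 -0.029  0.125]
0.4 [-0.004 -0.037  0.141]
0.45 [-0.005 -0.045  0.157]
0.5 [-0.006 -0.054  0.173]
0.55 [-0.007 -0.064  0.189]
0.6 [-0.008 -0.075  0.204]
0.65 [-0.01  -0.086  0.218]
0.7 [-0.011 -0.099  0.232]
0.75 [-0.012 -0.111  0.245]
0.8 [-0.014 -0.125  0.257]
0.85 [-0.015 -0.139  0.269]
0.9 [-0.017 -0.153  0.28 ]
0.95 [-0.019 -0.169  0.29 ]
1.0 [-0.02  -0.184  0.299]
1.05 [-0.022 -0.2    0.308]
1.1 [-0.024 -0.217  0.316]
1.15 [-0.026 -0.234  0.323]
1.2 [-0.028 -0.251  0.329]
```

{"method": "step_arm", "body": {
  "targets": [
    {"travel":[0,-0.001,0.018],"angular":[0,0,0],"gripper":0},
    {"travel":[0,-0.004,0.037],"angular":[0,0,0],"gripper":0},
    {"travel":[-0.001,-0.007,0.055],"angular":[0,0,0],"gripper":0},
    {"travel":[-0.001,-0.011,0.072],"angular":[0,0,0],"gripper":0},
    {"travel":[-0.002,-0.016,0.09],"angular":[0,0,0],"gripper":0},
    {"travel":[-0.002,-0.022,0.107],"angular":[0,0,0],"gripper":0},
    {"travel":[-0.003,-0.029,0.125],"angular":[0,0,0],"gripper":0},
    {"travel":[-0.004,-0.037,0.141],"angular":[0,0,0],"gripper":0},
    {"travel":[-0.004,-0.037,0.141],"angular":[0,0,0],"gripper":0},
    {"travel":[-0.004,-0.037,0.141],"angular":[0,0,0],"gripper":0}
  ]
}}

```text
t: 4.6
tool_pos: [0.5874, 0.1395, 0.2064]
tool_rot: [-3.131, 0.17, -0.004]
contact_force: [0.7, 7.6, 0.1]
opening: 0.0103
grip_force: 39.4
```

{"method": "step_arm", "body": {
  "targets": [
    {"travel":[-0.0005,-0.004,0.008],"angular":[0,0,0],"gripper":0},
    {"travel":[-0.001,-0.008,0.016],"angular":[0,0,0],"gripper":0},
    {"travel":[-0.0015,-0.0125,0.024],"angular":[0,0,0],"gripper":0},
    {"travel":[-0.002,-0.017,0.032],"angular":[0,0,0],"gripper":0},
    {"travel":[-0.0025,-0.022,0.04],"angular":[0,0,0],"gripper":0},
    {"travel":[-0.003,-0.027,0.048],"angular":[0,0,0],"gripper":0},
    {"travel":[-0.0035,-0.0325,0.0555],"angular":[0,0,0],"gripper":0},
    {"travel":[-0.004,-0.038,0.063],"angular":[0,0,0],"gripper":0},
    {"travel":[-0.005,-0.0435,0.07],"angular":[0,0,0],"gripper":0},
    {"travel":[-0.006,-0.049,0.077],"angular":[0,0,0],"gripper":0}
  ]
}}

```text
t: 5.6
tool_pos: [0.5844, 0.1102, 0.2535]
tool_rot: [-3.131, 0.169, -0.008]
contact_force: [3.2, 7.6, 2.4]
opening: 0.0103
grip_force: 38.9
```

{"method": "step_arm", "body": {
  "targets": [
    {"travel":[-0.0005,-0.0065,0.007],"angular":[0,0,0],"gripper":0},
    {"travel":[-0.001,-0.013,0.014],"angular":[0,0,0],"gripper":0},
    {"travel":[-0.0015,-0.019,0.0205],"angular":[0,0,0],"gripper":0},
    {"travel":[-0.002,-0.025,0.027],"angular":[0,0,0],"gripper":0},
    {"travel":[-0.003,-0.032,0.033],"angular":[0,0,0],"gripper":0},
    {"travel":[-0.004,-0.039,0.039],"angular":[0,0,0],"gripper":0},
    {"travel":[-0.0045,-0.046,0.045],"angular":[0,0,0],"gripper":0},
    {"travel":[-0.005,-0.053,0.051],"angular":[0,0,0],"gripper":0},
    {"travel":[-0.005,-0.053,0.051],"angular":[0,0,0],"gripper":0}
  ]
}}

```text
t: 6.5
tool_pos: [0.5812, 0.0784, 0.2859]
tool_rot: [-3.131, 0.168, -0.009]
contact_force: [-1.4, 8.6, 6.3]
opening: 0.0104
grip_force: 39.4
```

```bash
python3 - <<'E'
from h import *
s=get('scene');t=get('top')
a=np.hstack([cv2.resize(s['img'][100:260,150:370],(412,300)),cv2.resize(t['img'][130:280,150:400],(388,300))])
cv2.imwrite('pics/c.png',cv2.cvtColor(a,cv2.COLOR_RGB2BGR))
E
```

```text
(no output)
```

View pics/c.png

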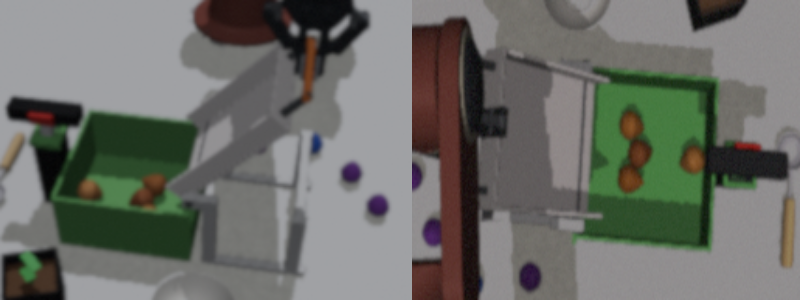

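All four bulbs are in the caddy: in the right-hand crop they sit at (630,125), (639,152), (630,180) and (694,160). I'll lower the tray along the same arc.

{"method": "step_arm", "body": {
  "targets": [
    {"travel":[0.003,0.028,-0.024],"angular":[0,0,0],"gripper":0},
    {"travel":[0.005,0.053,-0.051],"angular":[0,0,0],"gripper":0},
    {"travel":[0.008,0.075,-0.08],"angular":[0,0,0],"gripper":0},
    {"travel":[0.01,0.094,-0.112],"angular":[0,0,0],"gripper":0},
    {"travel":[0.012,0.11,-0.144],"angular":[0,0,0],"gripper":0},
    {"travel":[0.013,0.123,-0.179],"angular":[0,0,0],"gripper":0},
    {"travel":[0.014,0.132,-0.214],"angular":[0,0,0],"gripper":0},
    {"travel":[0.015,0.138,-0.251],"angular":[0,0,0],"gripper":0},
    {"travel":[0.015,0.139,-0.268],"angular":[0,0,0],"gripper":0},
    {"travel":[0.015,0.139,-0.269],"angular":[0,0,0],"gripper":0}
  ]
}}

```text
t: 7.6
tool_pos: [0.5895, 0.1609, 0.1209]
tool_rot: [-3.134, 0.17, -0.001]
contact_force: [0.7, 6.1, 0.8]
opening: 0.0107
grip_force: 44.1
```

{"method": "step_arm", "body": {
  "targets": [
    {"travel":[0,0,0],"angular":[0,0,0],"gripper":0},
    {"travel":[0,0,0],"angular":[0,0,0],"gripper":0},
    {"travel":[0,0,0],"angular":[0,0,0],"gripper":0.42},
    {"travel":[0,0,0],"angular":[0,0,0],"gripper":0.42},
    {"travel":[0,0,0],"angular":[0,0,0],"gripper":0.42},
    {"travel":[0,0,0.05],"angular":[0,0,0],"gripper":0.42},
    {"travel":[0,0,0.1],"angular":[0,0,0],"gripper":0.42},
    {"travel":[0,0,0.18],"angular":[0,0,0],"gripper":0.42},
    {"travel":[0,0,0.26],"angular":[0,0,0],"gripper":0.42},
    {"travel":[0,0,0.28],"angular":[0,0,0],"gripper":0.42}
  ]
}}

```text
t: 8.6
tool_pos: [0.5916, 0.1593, 0.2964]
tool_rot: [-3.135, 0.172, -0.018]
contact_force: [-0.7, -0.1, 0.1]
opening: 0.0359
grip_force: 0.0
```

```bash
python3 - <<'E'
from h import *
print(ctrl.get_obs()['q'].round(3))
E
```

```text
[ 0.142 -0.014  1.573 -0.     1.571  1.822]
```

{"method": "step_arm", "body": {
  "targets": [
    {"travel":[-0.089,-0.747,0.06],"angular":[0,0,1],"gripper":0.42},
    {"travel":[-0.089,-0.747,0.06],"angular":[0,0,1],"gripper":0.6},
    {"travel":[-0.089,-0.747,0.06],"angular":[0,0,1],"gripper":0.8},
    {"travel":[-0.089,-0.747,0.06],"angular":[0,0,1],"gripper":0.8},
    {"travel":[-0.089,-0.747,0.06],"angular":[0,0,1],"gripper":0.8},
    {"travel":[-0.089,-0.747,0.06],"angular":[0,0,1],"gripper":0.8},
    {"travel":[-0.089,-0.747,0.06],"angular":[0,0,1],"gripper":0.8},
    {"travel":[-0.089,-0.747,0.06],"angular":[0,0,1],"gripper":0.8},
    {"travel":[-0.089,-0.747,0.06],"angular":[0,0,1],"gripper":0.8},
    {"travel":[-0.089,-0.747,0.06],"angular":[0,0,1],"gripper":0.8}
  ]
}}

```text
t: 9.6
tool_pos: [0.5344, -0.293, 0.3239]
tool_rot: [2.965, 1.035, -0.002]
contact_force: [0.5, 0.8, -1.1]
opening: 0.0684
grip_force: 0.0
```

{"method": "step_arm", "body": {
  "targets": [
    {"travel":[0,0,0],"angular":[0,0,1],"gripper":0.8},
    {"travel":[0,0,0],"angular":[0,0,1],"gripper":0.8},
    {"travel":[0,0,0],"angular":[0,0,1],"gripper":0.8},
    {"travel":[0,0,0],"angular":[0,0,1],"gripper":0.8},
    {"travel":[0,0,0],"angular":[0,0,1],"gripper":0.8},
    {"travel":[0,0,0],"angular":[0,0,1],"gripper":0.8},
    {"travel":[0,0,0],"angular":[0,0,1],"gripper":0.8},
    {"travel":[0,0,0],"angular":[0,0,1],"gripper":0.8}
  ]
}}

```text
t: 10.4
tool_pos: [0.5357, -0.2886, 0.324]
tool_rot: [-2.339, -2.096, 0.0]
contact_force: [-0.2, -0.3, -0.5]
opening: 0.069
grip_force: 0.0
```

```bash
python3 - <<'E'
from h import *
w=get('wrist');s=get('scene')
import pickle; pickle.dump((w,s),open('b.pkl','wb'))
print(ctrl.get_obs()['tool_pos'],ctrl.get_obs()['tool_rot'])
R=cv2.Rodrigues(np.array(w['rvec']))[0];print(-R.T@np.array(w['tvec']).ravel(),R[2])
a=np.hstack([cv2.resize(w['img'],(500,375)),cv2.resize(s['img'][120:270,130:250],(300,375))])
cv2.imwrite('pics/d.png',cv2.cvtColor(a,cv2.COLOR_RGB2BGR))
E
```

```text
[ 0.53572264 -0.28876866  0.32415143] [-2.33954350e+00 -2.09631862e+00  6.70146864e-05]
[ 0.54399735 -0.22363705  0.46664941] [-0.02894826 -0.25628506 -0.96616767]
```

View pics/d.png

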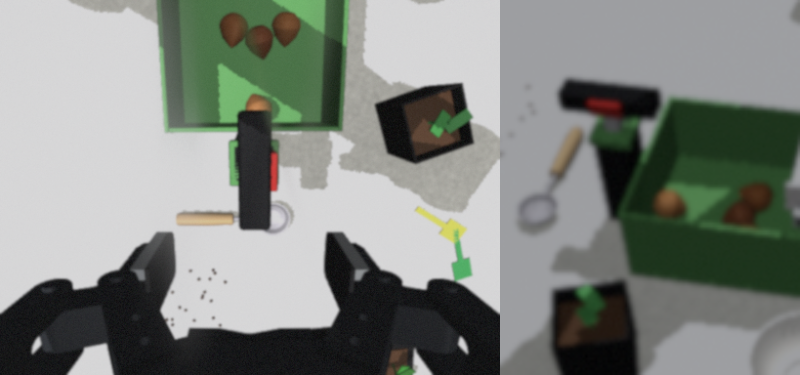

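The wrist view shows the black grip at display x 238–271, y 111–229, with the red button on its right (+x) side at (274,172). The bulbs lie in the caddy. Next I'll measure the grip from these edges.

```bash
python3 - <<'E'
from h import *
import pickle; w,s=pickle.load(open('b.pkl','rb'))
k=512/500
H=cv2.cvtColor(w['img'],cv2.COLOR_RGB2HSV)
m=np.zeros(H.shape[:2],np.uint8); x0,x1,y0,y1=[int(v*k) for v in (228,285,100,235)]
m[y0:y1,x0:x1]=(H[y0:y1,x0:x1,2]<45)
m=cv2.morphologyEx(m,cv2.MORPH_OPEN,np.ones((15,15)))
ys,xs=np.nonzero(m);r=cv2.minAreaRect(np.c_[xs,ys].astype(np.float32));print(r)
for p in list(cv2.boxPoints(r))+[r[0]]: print(p,unproj(w,p,.185).round(4))
red=np.zeros(m.shape,np.uint8);h=H[...,0].astype(int)
red[y0:y1,x0:x1]=((((h<6)|(h>174))&(H[...,1]>150)&(H[...,2]>60)))[y0:y1,x0:x1]
ys,xs=np.nonzero(red);r=cv2.minAreaRect(np.c_[xs,ys].astype(np.float32));print(r)
for p in cv2.boxPoints(r): print(p,unproj(w,p,.181).round(4))
a=np.deg2rad(-6.2);c=np.array([.537,-.287]);R=np.array([[np.cos(a),-np.sin(a)],[np.sin(a),np.cos(a)]])
bf=[np.r_[c+R@[.021,y],z] for y in(-.018,.018) for z in (.163,.181)]
print('scene button pred',proj(s,bf).mean(0),'seen 170.9 162.4')
E
```

```text
((0.0, 0.0), (0.0, 0.0), 0.0)
[0. 0.] [ 0.3501 -0.1163  0.185 ]
[0. 0.] [ 0.3501 -0.1163  0.185 ]
[0. 0.] [ 0.3501 -0.1163  0.185 ]
[0. 0.] [ 0.3501 -0.1163  0.185 ]
(0.0, 0.0) [ 0.3501 -0.1163  0.185 ]
((279.8315124511719, 175.04930114746094), (6.921180725097656, 38.08500289916992), 2.12109637260437)
[275.6685  193.95067] [ 0.5534 -0.3016  0.181 ]
[277.0781  155.89177] [ 0.5578 -0.2678  0.181 ]
[283.99454 156.14793] [ 0.5638 -0.2687  0.181 ]
[282.58493 194.20683] [ 0.5595 -0.3025  0.181 ]
scene button pred [170.72961029 163.28221334] seen 170.9 162.4
```

```bash
python3 - <<'E'
from h import *
import pickle; w,s=pickle.load(open('b.pkl','rb'))
v=cv2.cvtColor(w['img'],cv2.COLOR_RGB2HSV)[...,2].astype(int)
for row in (122,135,205,220,228):
    print(row,v[row,234:294:2])
    d=np.nonzero(v[row,234:294]<60)[0]+234
    if len(d): print(d[0],d[-1],unproj(w,(d[0]-.5,row),.185).round(4),unproj(w,(d[-1]+.5,row),.185).round(4))
print(v[105:245:2,260])
E
```

```text
122 [185 184 182 181 153  50  37  32  33  28  32  36  33  29  29  30  37  37
  42  53  61  72 108 145 166 174 175 179 179 177]
244 273 [ 0.5326 -0.2359  0.185 ] [ 0.5574 -0.2386  0.185 ]
135 [192 194 191 190 160  55  43  49  51  47  51  46  49  46  49  41  41  31
  36  38  43  55 123 159 171 174 175 180 184 180]
244 276 [ 0.5313 -0.2465  0.185 ] [ 0.5588 -0.2496  0.185 ]
205 [215 214 215 215 211 130  40  41  43  43  41  41  40  41  42  45  46  47
  50  49  40  79 187 206 193 189 187 197 209 214]
246 275 [ 0.5257 -0.3076  0.185 ] [ 0.5522 -0.3106  0.185 ]
220 [148 143 126 149 156 105  42  44  46  41  43  38  44  46  44  44  49  44
  44  46  44  81 197 214 217 215 214 209 205 177]
246 275 [ 0.5241 -0.3216  0.185 ] [ 0.5508 -0.3246  0.185 ]
228 [206 205 185 198 209 154  51  34  40  43  40  41  46  43  44  45  43  45
  48  47  42  96 196 212 214 212 215 213 195 172]
246 275 [ 0.5232 -0.3292  0.185 ] [ 0.5501 -0.3322  0.185 ]
[162 185 194 187  94  30  33  34  34  33  28  35  37  40  47  46  48  48
  49  48  45  46  47  42  50  42  43  44  44  40  44  44  40  43  42  42
  45  42  45  41  43  45  45  40  42  47  44  42  43  45  41  42  41  45
  45  43  40  46  44  42  48  47  42  45  51 137 209 215 215 215]
```

{"method": "step_arm", "body": {
  "targets": [
    {"travel":[0.007,0.006,-0.05],"angular":[0,0,0],"gripper":0.8},
    {"travel":[0.007,0.006,-0.1],"angular":[0,0,0],"gripper":0.8},
    {"travel":[0.007,0.006,-0.15],"angular":[0,0,0],"gripper":0.8},
    {"travel":[0.007,0.006,-0.19],"angular":[0,0,0],"gripper":0.8},
    {"travel":[0.007,0.006,-0.23],"angular":[0,0,0],"gripper":0.8},
    {"travel":[0.007,0.006,-0.26],"angular":[0,0,0],"gripper":0.8},
    {"travel":[0.007,0.006,-0.284],"angular":[0,0,0],"gripper":0.8},
    {"travel":[0.007,0.006,-0.284],"angular":[0,0,0],"gripper":0.8},
    {"travel":[0.007,0.006,-0.284],"angular":[0,0,0],"gripper":0.8}
  ]
}}

```text
t: 11.4
tool_pos: [0.5402, -0.2855, 0.1543]
tool_rot: [2.339, 2.097, 0.0]
contact_force: [-1.2, -0.6, -0.0]
opening: 0.0681
grip_force: 0.0
```

{"method": "step_arm", "body": {
  "targets": [
    {"travel":[0,0,0],"angular":[0,0,0],"gripper":0.5},
    {"travel":[0,0,0],"angular":[0,0,0],"gripper":0.3},
    {"travel":[0,0,0],"angular":[0,0,0],"gripper":0.3},
    {"travel":[0,0,0],"angular":[0,0,0],"gripper":0.2},
    {"travel":[0,0,0],"angular":[0,0,0],"gripper":0.2},
    {"travel":[0,0,0],"angular":[0,0,0],"gripper":0.2}
  ],
  "squeeze": 40
}}

```text
t: 12.0
tool_pos: [0.5404, -0.2859, 0.1561]
tool_rot: [2.337, 2.096, -0.0]
contact_force: [-3.5, 0.2, 5.5]
opening: 0.0299
grip_force: 41.4
```

Opening is 29.9 mm, so the button is flush. Pulling up.

{"method": "step_arm", "body": {
  "targets": [
    {"travel":[0,0,0.02],"angular":[0,0,0],"gripper":0.2},
    {"travel":[0,0,0.04],"angular":[0,0,0],"gripper":0.2},
    {"travel":[0,0,0.06],"angular":[0,0,0],"gripper":0.2},
    {"travel":[0,0,0.08],"angular":[0,0,0],"gripper":0.2},
    {"travel":[0,0,0.1],"angular":[0,0,0],"gripper":0.2},
    {"travel":[0,0,0.12],"angular":[0,0,0],"gripper":0.2},
    {"travel":[0,0,0.14],"angular":[0,0,0],"gripper":0.2},
    {"travel":[0,0,0.16],"angular":[0,0,0],"gripper":0.2},
    {"travel":[0,0,0.175],"angular":[0,0,0],"gripper":0.2},
    {"travel":[0,0,0.182],"angular":[0,0,0],"gripper":0.2}
  ]
}}

```text
t: 13.0
tool_pos: [0.5403, -0.2858, 0.263]
tool_rot: [2.338, 2.096, 0.0]
contact_force: [4.8, -4.3, -6.6]
opening: 0.0295
grip_force: 40.6
```

{"method": "step_arm", "body": {
  "targets": [
    {"travel":[0,0,0.003],"angular":[0,0,0],"gripper":0.2},
    {"travel":[0,0,0.004],"angular":[0,0,0],"gripper":0.2},
    {"travel":[0,0,0.005],"angular":[0,0,0],"gripper":0.2},
    {"travel":[0,0,0.005],"angular":[0,0,0],"gripper":0.2},
    {"travel":[0,0,0.005],"angular":[0,0,0],"gripper":0.2},
    {"travel":[0,0,0.005],"angular":[0,0,0],"gripper":0.2}
  ]
}}

```text
t: 13.6
tool_pos: [0.5403, -0.2858, 0.2655]
tool_rot: [2.338, 2.096, 0.0]
contact_force: [4.7, -4.1, -5.9]
opening: 0.0295
grip_force: 40.7
```

```bash
python3 - <<'E'
from h import *
s=get('scene');t=get('top')
o=ctrl.get_obs();print(o['tool_pos'],o['contact_force'],o['opening'],o['grip_force'])
a=np.hstack([cv2.resize(s['img'][70:250,130:370],(480,360)),cv2.resize(t['img'][130:280,150:290],(320,360))])
cv2.imwrite('pics/e.png',cv2.cvtColor(a,cv2.COLOR_RGB2BGR))
E
```

```text
[ 0.54030487 -0.28582931  0.26552176] [ 4.75852376 -3.52337219 -6.10557506] 0.029248646799589877 40.70961691439152
```

View pics/e.png

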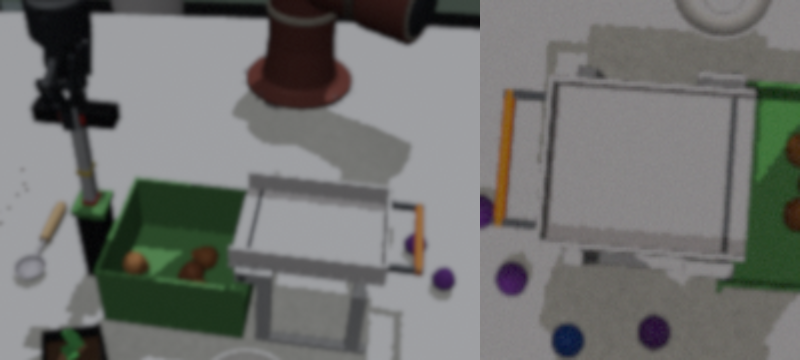

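The handle is out with the red band at the collar, the tray is level and the bulbs are in the caddy. The pull is still about 6 N, so the end stop hasn't been reached yet. I'll nudge it up until it is.

{"method": "step_arm", "body": {
  "targets": [
    {"travel":[0,0,0.001],"angular":[0,0,0],"gripper":0.2},
    {"travel":[0,0,0.002],"angular":[0,0,0],"gripper":0.2},
    {"travel":[0,0,0.003],"angular":[0,0,0],"gripper":0.2},
    {"travel":[0,0,0.003],"angular":[0,0,0],"gripper":0.2},
    {"travel":[0,0,0.003],"angular":[0,0,0],"gripper":0.2},
    {"travel":[0,0,0.003],"angular":[0,0,0],"gripper":0.2}
  ]
}}

```text
t: 14.3
tool_pos: [0.5403, -0.2858, 0.2662]
tool_rot: [2.338, 2.096, 0.0]
contact_force: [5.6, -5.6, -9.1]
opening: 0.0293
grip_force: 40.8
```

The force is rising while the motion stalls, so the handle is at its end stop. I'll hold briefly and hand in.

{"method": "step_arm", "body": {
  "targets": [
    {"travel":[0,0,0],"angular":[0,0,0],"gripper":0.2},
    {"travel":[0,0,0],"angular":[0,0,0],"gripper":0.2},
    {"travel":[0,0,0],"angular":[0,0,0],"gripper":0.2},
    {"travel":[0,0,0],"angular":[0,0,0],"gripper":0.2}
  ]
}}

```text
t: 14.7
tool_pos: [0.5403, -0.2858, 0.2661]
tool_rot: [2.338, 2.096, 0.0]
contact_force: [5.4, -4.6, -9.2]
opening: 0.0295
grip_force: 40.8
```

```bash
python3 -c "
from station import ctrl
o=ctrl.get_obs();print(o['tool_pos'],o['contact_force'],o['grip_force']);print(ctrl.finish_job())"
```

```text
[ 0.54029278 -0.28580262  0.2661454 ] [ 5.44568856 -4.57464137 -9.19551141] 40.83723060786724
the job is handed in; nothing more can be done
None
```

I handed the job in at about 15 s (the verdict was not returned): all four bulbs are in the caddy, the tray is level again, and the handle is held against its second stop with the button squeezed flush.

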